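Gauge the stock tube for film cores

TASK

Find out how full the stock tube on the gauge stand is: take the round gauge rod out of its wooden rest, put it down the tube and press firmly but not brutally until the stiff follower disc inside bottoms out, keeping up a steady push for a moment to be sure. Leave the rod standing there on the follower, then slide the pointer on the post beside it until its tip is level with the ring on the rod, and let go. Do not disturb the eyepiece loupe and the black film can standing nearby.

Things in the scene. Friction and masses are not known exactly. Their poses are not given: they have to be found in the camera images.
- stand: Gauge stand, fixed to the bench: dark wooden base plate 70 x 190 x 10 mm carrying an upright grey tube (black lip) and, 60 mm to the tube's -y side, a steel post 10 mm thick that ends 172 mm above the bench. Origin: on the bench under the tube's axis; z up; its y axis runs along the long side of the base, the post and pointer lying at -y. The base reaches from y = -150 to +40 mm.
- tube_mouth (a point): Centre of the tube's mouth, 85 mm above the bench. Round blind bore, 16 mm wide, straight, no lead-in; tube 42 mm outside. When the follower in it bottoms, resistance climbs steeply within 2 mm: a steady 9 N or more on the follower for half a second shows it has bottomed, 10 to 15 N is right, above 20 N harms it. Let go, the rod may spring back about 1 mm.
- follower: Black follower disc, 15 mm wide, deep in the bore; origin at the centre of its upper face, where the rod's foot will rest (12 to 51 mm below the mouth at the start). Pushed with about 4 N (the rod's weight is not enough) it slides down 18 to 27 mm, dragging all the way, until it bottoms on the cores below, 39 to 69 mm below the mouth: that depth differs and cannot be seen.
- rod: Gauge rod, loose, steel, 14 mm thick, 182 mm long, 75 to 155 g, standing upright in its rest (its foot 36 mm deep in the hole). Origin: centre of its foot (lower end, chamfered); z points along the rod towards its black head.
- rod_ring (a point): Middle of the dark raised ring (19 mm wide, 4 mm high) on the rod, 90 mm above its foot, on the axis: the mark to read.
- rod_grip (a point): Middle of the rod's black round head, 160 mm above its foot, on the axis; the head is 22 mm in diameter and reaches from 141 to 179 mm above the foot. Grip it here from above.
- rest: Wooden rest of the rod, fixed: block 50 x 50 x 42 mm with a round hole 16 mm wide, 36 mm deep from above; origin on the bench under the hole.
- pointer (a joint): Pointer on the post, slides up and down with about 2.5 N of friction and stays where it is left; value in m, 0 at the top of its travel (tip 152 mm above the bench), growing as it goes down, to 0.055. It starts near the top, above any place it can be needed.
- pointer_tip (a point): End of the pointer's thin blade, 16 mm beside the tube's axis, at mid thickness (blade 3 mm thick): this point is to be level with the ring.
- pointer_tab (a point): Grip point of the pointer's black tab, 110 mm to the -y side of the tube's axis (50 mm beyond the post) and 10 mm higher than the pointer tip. The tab is a block 10 mm thick along the stand's x axis, 18 mm along its y axis, 28 mm high, its top 10 mm above this point. Pinch it across the 10 mm from above, or push it.
- loupe: Eyepiece loupe, 42 mm wide, 48 mm high, loose bystander; origin under its centre.
- film_can_2: Black film can, 34 mm wide, 51 mm high, loose bystander; origin under its centre.

How it is judged:
On the way, in this order (a step that is already met when the one before it is completed fails the run):
1. the rod, upright in the tube, is pressed steadily on the follower with at least 9 N, so that the follower has bottomed (contact force between rod and follower above 9 N and linear speed of rod below 0.004 m/s and horizontal distance between rod and tube_mouth below 0.004 m and angle between rod's own z axis and vertical below 0.12 rad and z of rod in the frame of follower below 0.004 m), for 0.2 s.
2. with the rod still standing on the follower, the pointer's tip is level with the rod's ring within 4 mm (horizontal distance between rod and tube_mouth below 0.004 m and angle between rod's own z axis and vertical below 0.12 rad and z of rod in the frame of follower below 0.004 m and z of pointer_tip in the frame of rod_ring between -0.004 and 0.004 m), for 0.2 s.
At the end, for the whole second after the job is handed in: The rod stands released, upright (within 7 degrees) in the tube with its foot on the follower (within 4 mm) where it was bottomed, and the pointer's tip is level with the ring on the rod within 4 mm; both at rest (all of step 2 and linear speed of rod below 0.01 m/s and velocity of joint pointer between -0.004 and 0.004 m/s); the robot touches nothing.
It fails at once if the rod is pressed on the stand with more than 20 N (contact force between rod and stand above 20 N).
It fails at once if the loupe is moved by more than 15 mm (distance of loupe from where it was at the start of the episode above 0.015 m).
It fails at once if the film can is moved by more than 15 mm (distance of film_can_2 from where it was at the start of the episode above 0.015 m).
It also fails if it takes over 58 s, if anything falls off the work surface, if the arm or the gripper's body presses on something with over 40 N, if the wrist force passes 120 N, or if a joint passes its speed limit or range.

ROBOT

A 6-joint arm with a two-finger parallel gripper is mounted at the origin on a cart in front of the work surface, level with it; the furniture and walls round the work are solid. World frame = base frame: x ahead of the robot, y to its left, z up, the work surface at z = 0. Lengths are in m, angles in rad, forces in N, time in s.
With the tool pointing down it reaches from about 0.25 to 0.725 m from the base axis. Payload 4 kg.
Tool frame: the origin (TCP) lies midway between the tips of the shut fingers; the grasp point (between the pads) lies 19 mm behind it; z points along the fingers, y is the direction in which the jaws open and shut (so a half turn about z gives the same grasp; the last joint's range is limited). The gripper opens to 85 mm and grips with 20 to 120 N. Pads are 22 mm wide; open, the fingers measure 114 mm over their backs; the gripper's body (76 mm by 85 mm) begins 54 mm behind the grasp point. The pads swing forward as they close: fully open they stand 13 mm farther back than shut.
Start: joints at [-1.209, 0.241, 0.005, 1.335, 0, 1.571], TCP at [0.177, -0.468, 0.209] pointing down, gripper open.
Joint ranges: [-2.72, 2.72], [-1.05, 1.87], [-1.09, 1.28], [-1.99, 2.15], [-1.42, 1.44], [-3.14, 3.14]. Speed limits (rad/s): [2.79, 2.79, 3.14, 3.14, 3.14, 3.14].

INTERFACE

Orientations are given as a unit quaternion [x, y, z, w].
In Python, from workcell import bot, eyes, job gives the robot as it stands.
- The arm moves only by the shell command python3 -m crank 'ROWS'. ROWS is a JSON object of lists of equal length, an entry for each row: "dr": the turn, a rotation vector about the tool's x, y, z in rad, a list of three; "travel": the shift along the tool's x, y, z in m, a list of three; "hand": the finger opening in m, from 0 to 0.0854. In form: {"dr": [[wx, wy, wz], ...], "travel": [[x, y, z], ...], "hand": [hand, ...]}. A call has 1 to 10 rows; each row is the pose to reach, as a shift and turn from the pose commanded when the call began, along the tool's axes at that moment; what a row does not reach only later rows make up. A row lasts 1/8 s, in which the tool goes at most 62.5 mm and 10.7 degrees, less where a joint would pass 70% of its speed; a pose out of reach is approached as far as the arm can. A call with a gripper value outside its range is refused whole. The fingers move at their own pace and stop on an object; the grip force is fixed at half the most. Time passes only in rows, so rows that repeat a pose let the fingers close. It gives the time, the measured TCP pose, the force and the opening at its end, in the units of the state.
- bot.get_obs(): the state, without advancing time (a new reading comes with each control period).
- eyes.camera(name): name is "scene" or "side" or "wrist"; returns a dict with "color" (420x560x3 uint8, red, green, blue), "K" (3x3 intrinsics, pixels), "R" (3x3) and "t" (3): a world point X has camera coordinates R X + t; the wrist camera has in their place "T_tool_cam" (4x4, takes a point from camera to tool coordinates, whose origin is the TCP and whose axes are the flange's). Camera axes: x right, y down, z forward; pixel columns grow to the right and rows downward; lengths in m; the calibration is good to about 2 mm. A picture is of the moment at which its call begins: read the wrist's pose just before it. There is no depth.
- job.job_done(): hands the job in, once; it reports no verdict.
The state is a dict: "clock": time; "joint_pos": joint angles; "joint_vel": joint speeds; "tau": joint torques, N m; "eef_pos": TCP position; "tool_rot": TCP orientation; "ft_force": force on the tool from outside, world axes, zero at the start; "ft_torque": the same for the moment, N m; "grip_width": finger opening in m.
Only numpy, scipy, OpenCV 4.12 (cv2) and the standard library are available. Lean on these libraries where they do the work, as an engineer would, in place of code of your own. Each camera call takes 0.05 s, during which the arm holds its last target.

## Working session

There is one attempt and no reset: what is moved stays moved. The work goes in short steps, Python scripts to look and compute and a shell command to move; the robot and the scene stay as the last step left them, time stands still between calls to the robot, and variables do not carry over. Pictures are saved under pics/ and viewed, and the job is handed in when it is done.

```bash
mkdir -p pics; ls; python3 - <<'E'
from workcell import bot, eyes, job
import cv2
o=bot.get_obs(); print({k:(v if not hasattr(v,'round') else v.round(4) if hasattr(v,'shape') else v) for k,v in o.items()})
for n in ["scene","side","wrist"]:
    c=eyes.camera(n); cv2.imwrite(f"pics/{n}0.png",c["color"][:,:,::-1])
    print(n,{k:v for k,v in c.items() if k!="color"})
E
```

```text
pics
{'clock': 0.0, 'joint_pos': array([-1.209 ,  0.2414,  0.0037,  1.3352, -0.    ,  1.5708]), 'joint_vel': array([ 0.0019, -0.001 ,  0.0002, -0.0007, -0.0006,  0.0003]), 'tau': array([ 1.00000e-03, -3.72318e+01,  2.52408e+01,  1.69000e-02,
       -1.00000e-04, -0.00000e+00]), 'eef_pos': array([ 0.1767, -0.467 ,  0.2082]), 'tool_rot': array([ 9.837e-01,  1.799e-01, -2.000e-04, -1.000e-03]), 'ft_force': array([-0.2852, -0.9277, -1.4085]), 'ft_torque': array([ 0.0475,  0.0086, -0.005 ]), 'grip_width': 0.0852920548038321}
scene {'K': array([[464.68920023,   0.        , 280.38382714],
       [  0.        , 464.68920023, 201.54201567],
       [  0.        ,   0.        ,   1.        ]]), 'R': array([[-0.74889123, -0.6626893 , -0.00219515],
       [-0.44913737,  0.50999076, -0.73361096],
       [ 0.48727564, -0.54840889, -0.67956614]]), 't': array([0.49254973, 0.1831424 , 0.83095729])}
side {'K': array([[532.93602476,   0.        , 271.40623459],
       [  0.        , 532.93602476, 217.02640253],
       [  0.        ,   0.        ,   1.        ]]), 'R': array([[-0.99392397, -0.11005697,  0.00161218],
       [-0.06708909,  0.59413951, -0.80155929],
       [ 0.08725933, -0.79679716, -0.59791312]]), 't': array([ 0.47399348, -0.0138135 ,  1.10806258])}
wrist {'K': array([[326.162691  ,   0.        , 280.00632072],
       [  0.        , 326.162691  , 209.63252527],
       [  0.        ,   0.        ,   1.        ]]), 'T_tool_cam': array([[-1.35178695e-04, -9.59870911e-01, -2.80442180e-01,
         7.00009925e-02],
       [ 9.99999630e-01, -3.68126876e-04,  7.77970116e-04,
        -2.97070071e-04],
       [-8.49989188e-04, -2.80441971e-01,  9.59870605e-01,
        -1.66185431e-01],
       [ 0.00000000e+00,  0.00000000e+00,  0.00000000e+00,
         1.00000000e+00]])}
```

View pics/scene0.png

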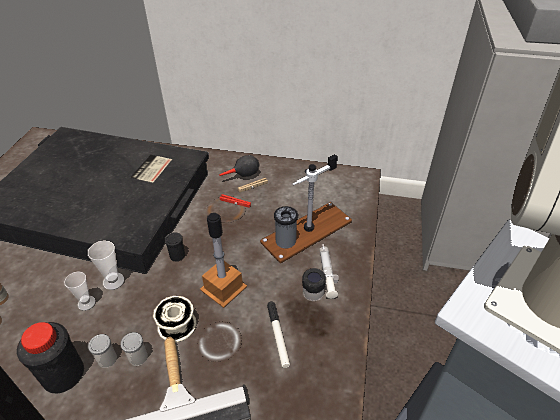

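View pics/side0.png

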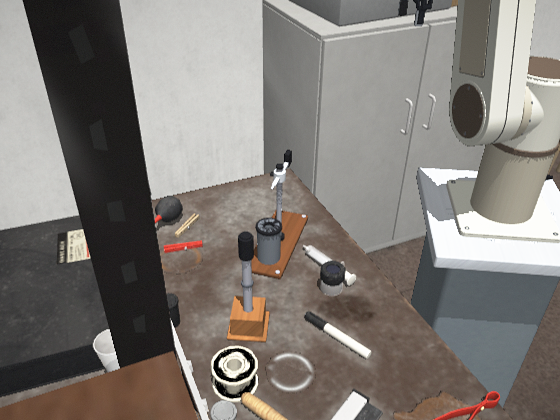

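View pics/wrist0.png

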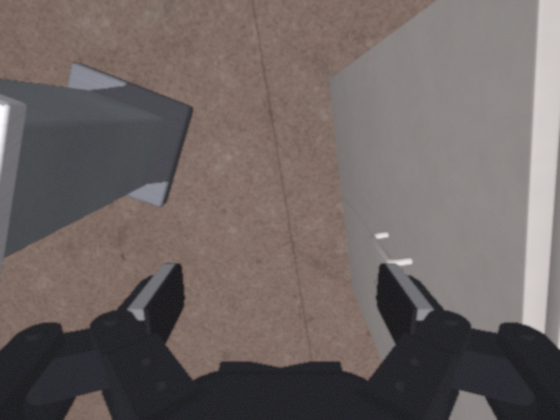

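The scene view shows the rod in its rest (head 214,225), tube mouth (286,213), pointer tab (333,161), loupe (314,283) and film can (175,246). The side view shows the rod head at (246,245) and the mouth at (268,227). I'll zoom in for exact pixels.

```bash
python3 - <<'E'
import cv2,numpy as np
a=cv2.imread("pics/scene0.png")[145:305,160:360]; b=cv2.imread("pics/side0.png")[145:345,150:350]
cv2.imwrite("pics/za.png",cv2.resize(a,None,fx=4,fy=4,interpolation=cv2.INTER_CUBIC)[:600])
cv2.imwrite("pics/zb.png",cv2.resize(b,None,fx=3,fy=3,interpolation=cv2.INTER_CUBIC))
E
```

```text
(no output)
```

View pics/za.png

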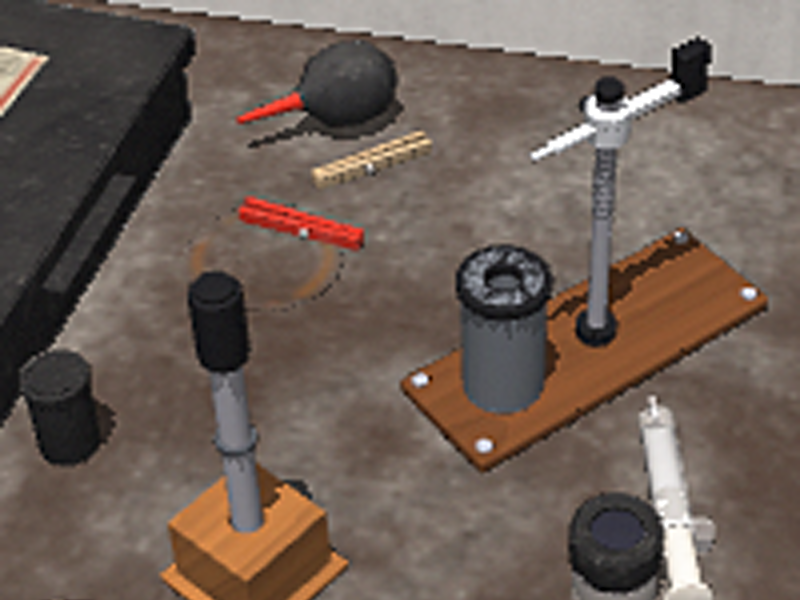

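View pics/zb.png

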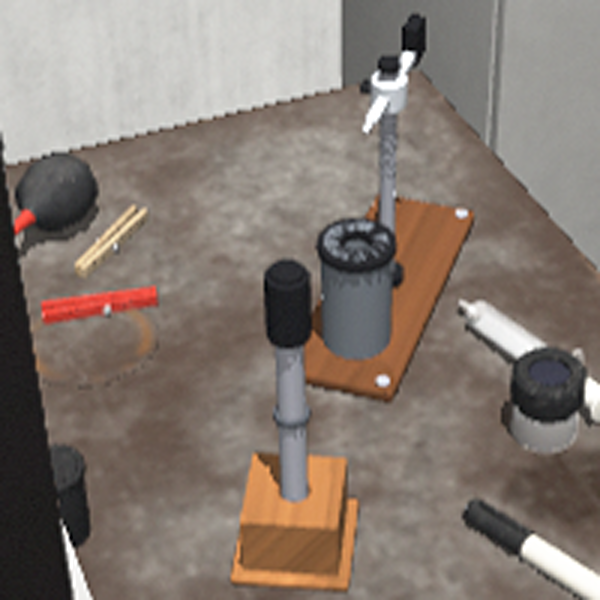

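```bash
cat > h.py <<'E'
import numpy as np
CAL={"scene":(np.array([[464.68920023,0,280.38382714],[0,464.68920023,201.54201567],[0,0,1]]),np.array([[-0.74889123,-0.6626893,-0.00219515],[-0.44913737,0.50999076,-0.73361096],[0.48727564,-0.54840889,-0.67956614]]),np.array([0.49254973,0.1831424,0.83095729])),
"side":(np.array([[532.93602476,0,271.40623459],[0,532.93602476,217.02640253],[0,0,1]]),np.array([[-0.99392397,-0.11005697,0.00161218],[-0.06708909,0.59413951,-0.80155929],[0.08725933,-0.79679716,-0.59791312]]),np.array([0.47399348,-0.0138135,1.10806258]))}
def ray(n,u,v):
    K,R,t=CAL[n]; d=R.T@np.linalg.solve(K,[u,v,1.]); return -R.T@t, d/np.linalg.norm(d)
def plane(n,u,v,z):
    o,d=ray(n,u,v); return o+d*(z-o[2])/d[2]
def tri(p):
    A=np.zeros((3,3));b=np.zeros(3);L=[]
    for n,u,v in p:
        o,d=ray(n,u,v);M=np.eye(3)-np.outer(d,d);A+=M;b+=M@o;L.append((o,M))
    X=np.linalg.solve(A,b); return X,[round(float(np.linalg.norm(M@(X-o)))*1000,1) for o,M in L]
def proj(n,X):
    K,R,t=CAL[n]; p=K@(R@np.asarray(X)+t); return p[:2]/p[2]
E
python3 - <<'E'
from h import *
np.set_printoptions(precision=4,suppress=True)
S=lambda u,v:("scene",160+u/4-.4,145+v/4-.4)
D=lambda u,v:("side",150+u/3-.3,145+v/3-.3)
for n,s,d,z in [("headtop",(216,285),(288,272),.185),("ring",(237,446),(292,420),.096),("hole/rod@.042",(247,525),(294,495),.042),("mouth",(505,278),(357,242),.085),("tip",(533,156),(367,129),None),("posttop",(609,83),(388,62),.172),("tab centre",(692,69),(414,37),None),("can top",(57,373),(65,465),.051),("loupe top",(616,528),(549,374),.048)]:
    X,e=tri([S(*s),D(*d)]); print(n,X,e, *( (plane(*S(*s),z)[:2],plane(*D(*d),z)[:2]) if z else ()))
# screws/base corners at z=.01
for s in [(482,470),(402,383),(767,303),(685,229)]: print("corner",plane(*S(*s),.01))
E
```

```text
headtop [0.4729 0.3675 0.1841] [0.5, 0.5] [0.4727 0.3676] [0.4724 0.3693]
ring [0.4731 0.3681 0.0884] [0.3, 0.3] [0.4675 0.3724] [0.4719 0.3755]
hole/rod@.042 [0.4733 0.3686 0.0346] [0.5, 0.5] [0.4681 0.3726] [0.4724 0.3749]
mouth [0.4587 0.2089 0.0812] [0.2, 0.2] [0.4563 0.2117] [0.4581 0.2141]
tip [0.4545 0.195  0.1513] [0.0, 0.0]
posttop [0.4475 0.1499 0.1693] [0.7, 0.7] [0.4462 0.1517] [0.4467 0.1556]
tab centre [0.4358 0.1009 0.1567] [0.8, 0.8]
can top [0.592  0.377  0.0542] [1.4, 1.4] [0.5962 0.3743] [0.5921 0.3756]
loupe top [0.3436 0.2659 0.0415] [0.8, 0.8] [0.3413 0.2693] [0.3435 0.2741]
corner [0.4283 0.26   0.01  ]
corner [0.4957 0.2444 0.01  ]
corner [0.3912 0.077  0.01  ]
corner [0.4577 0.0597 0.01  ]
```

```bash
python3 - <<'E'
from h import *
np.set_printoptions(precision=4,suppress=True)
print(tri([("scene",490,52),("side",323,40)]))
for p in [(380,170),(365,419),(372,300)]: print("edge",plane("scene",*p,0))
for p in [(340,345)]: print(plane("side",*p,0))
from workcell import bot
from scipy.spatial.transform import Rotation as Ro
print(Ro.from_quat(bot.get_obs()["tool_rot"]).as_matrix())
E
```

```text
(array([ 0.3932, -0.5061,  0.1738]), [1.3, 1.3])
edge [ 0.443  -0.1168  0.    ]
edge [ 0.1425  0.3942 -0.    ]
edge [0.2511 0.2102 0.    ]
[0.3267 0.393  0.    ]
[[ 0.9352  0.354  -0.0006]
 [ 0.354  -0.9352  0.0015]
 [ 0.     -0.0016 -1.    ]]
```

```bash
python3 -m crank '{"dr":[[0,0,0],[0,0,-0.18],[0,0,-0.36],[0,0,-0.54],[0,0,-0.72],[0,0,-0.9],[0,0,-1.009],[0,0,-1.009]],"travel":[[0,0,-0.06],[0.05,-0.03,-0.092],[0.1,-0.06,-0.092],[0.15,-0.1,-0.092],[0.2,-0.14,-0.092],[0.25,-0.18,-0.092],[0.3,-0.217,-0.092],[0.321,-0.217,-0.092]],"hand":[0.085,0.085,0.085,0.085,0.085,0.085,0.085,0.085]}'
```

```text
clock: 1.15
eef_pos: [0.4013, -0.1479, 0.3012]
tool_rot: [0.772, 0.635, 0.0, -0.0]
ft_force: [0.8, -1.1, 0.6]
grip_width: 0.0852
```

```bash
python3 -m crank '{"dr":[[0,0,0],[0,0,0],[0,0,0],[0,0,0],[0,0,0],[0,0,0],[0,0,0],[0,0,0],[0,0,0],[0,0,0]],"travel":[[0.06,-0.004,0],[0.12,-0.007,0],[0.18,-0.01,0],[0.24,-0.014,0],[0.30,-0.018,0],[0.36,-0.021,0],[0.42,-0.024,0],[0.48,-0.028,0],[0.521,-0.030,0],[0.521,-0.030,0]],"hand":[0.085,0.085,0.085,0.085,0.085,0.085,0.085,0.085,0.085,0.085]}'
python3 - <<'E'
from workcell import bot,eyes
import cv2
o=bot.get_obs();print(o["eef_pos"],o["tool_rot"],o["ft_force"])
c=eyes.camera("wrist");cv2.imwrite("pics/w1.png",c["color"][:,:,::-1])
c=eyes.camera("scene");cv2.imwrite("pics/s1.png",c["color"][:,:,::-1])
E
```

```text
clock: 2.4
eef_pos: [0.4739, 0.3682, 0.2987]
tool_rot: [0.773, 0.635, -0.001, -0.0]
ft_force: [0.3, -0.5, 0.5]
grip_width: 0.085
[0.47392539 0.36821698 0.29873772] [ 7.72892722e-01  6.34535009e-01 -1.45739285e-03 -1.96948694e-04] [ 0.33526842 -0.53561659  0.49591572]
```

View pics/w1.png

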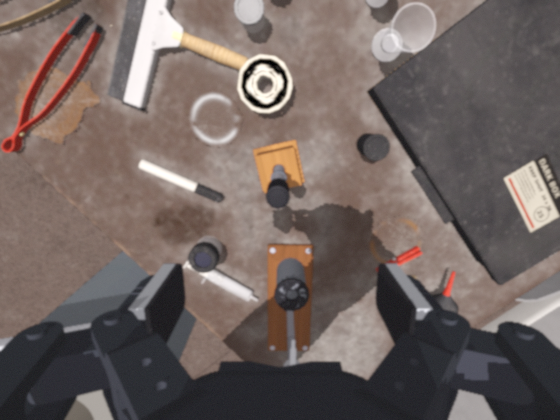

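Wrist view: rod head top near (278,196), tube mouth near (292,292), stand's long axis almost vertical in the image. Cast onto their known heights.

```bash
cat >> h.py <<'E'
KW=np.array([[326.162691,0,280.00632072],[0,326.162691,209.63252527],[0,0,1]])
TW=np.array([[-1.35178695e-04,-9.59870911e-01,-2.80442180e-01,7.00009925e-02],[9.99999630e-01,-3.68126876e-04,7.77970116e-04,-2.97070071e-04],[-8.49989188e-04,-2.80441971e-01,9.59870605e-01,-1.66185431e-01],[0,0,0,1]])
def wplane(pos,q,u,v,z):
    from scipy.spatial.transform import Rotation as Ro
    Rt=Ro.from_quat(q).as_matrix(); o=np.asarray(pos)+Rt@TW[:3,3]; d=Rt@TW[:3,:3]@np.linalg.solve(KW,[u,v,1.])
    return o+d*(z-o[2])/d[2]
E
python3 - <<'E'
import cv2
a=cv2.imread("pics/w1.png")[150:350,220:350]
cv2.imwrite("pics/w1z.png",cv2.resize(a,None,fx=3,fy=3,interpolation=cv2.INTER_CUBIC))
E
```

```text
(no output)
```

View pics/w1z.png

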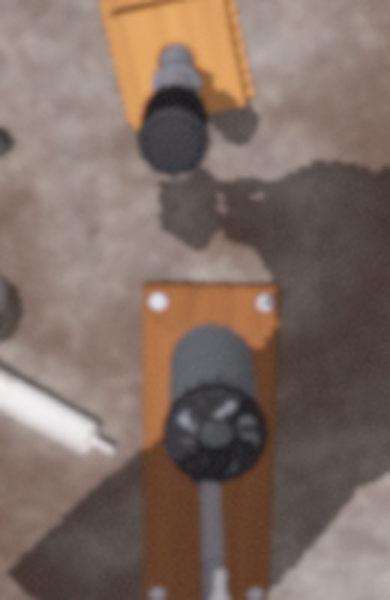

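```bash
python3 - <<'E'
from h import *
np.set_printoptions(precision=4,suppress=True)
p=[0.47392539,0.36821698,0.29873772];q=[7.72892722e-01,6.34535009e-01,-1.45739285e-03,-1.96948694e-04]
W=lambda u,v,z:wplane(p,q,220+u/3-.3,150+v/3-.3,z)
print("head",W(173,140,.185),"mouth",W(215,432,.085))
a=W(158,301,.011);b=W(265,301,.011);c=W(158,592,.011);print(a,b,c,np.degrees(np.arctan2(*(a-c)[:2])), np.linalg.norm(a-b))
E
```

```text
head [0.4714 0.3689 0.185 ] mouth [0.4576 0.2119 0.085 ]
[0.4374 0.2464 0.011 ] [0.4901 0.2359 0.011 ] [0.4025 0.0762 0.011 ] 11.615605611900548 0.05367981979047737
```

```bash
python3 -m crank '{"dr":[[0,0,0],[0,0,0],[0,0,0],[0,0,0],[0,0,0],[0,0,0],[0,0,0]],"travel":[[0,-0.0025,0.04],[0,-0.0025,0.08],[0,-0.0025,0.12],[0,-0.0025,0.14],[0,-0.0025,0.151],[0,-0.0025,0.151],[0,-0.0025,0.151]],"hand":[0.06,0.06,0.06,0.06,0.06,0.06,0.06]}'
python3 - <<'E'
from workcell import bot,eyes
import cv2
for n in ["wrist","side"]:
  c=eyes.camera(n);cv2.imwrite(f"pics/{n}2.png",c["color"][:,:,::-1])
E
```

```text
clock: 3.38
eef_pos: [0.4729, 0.3662, 0.1516]
tool_rot: [0.774, 0.633, 0.001, 0.0]
ft_force: [-0.4, -0.3, 0.9]
grip_width: 0.0599
```

View pics/wrist2.png

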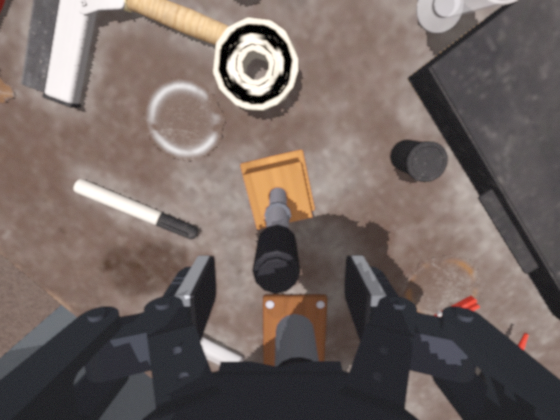

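View pics/side2.png

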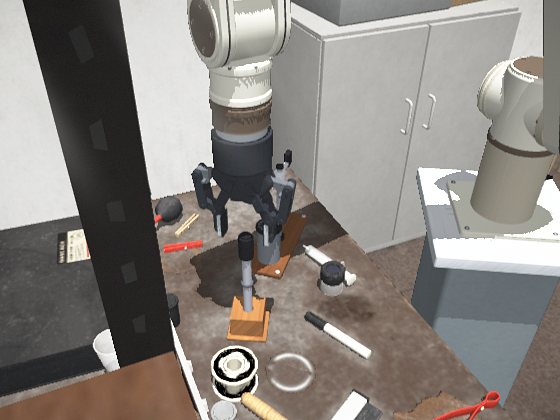

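```bash
python3 - <<'E'
from h import *
from workcell import bot
np.set_printoptions(precision=4,suppress=True)
o=bot.get_obs();print(o["eef_pos"],o["tool_rot"],o["clock"])
print(wplane(o["eef_pos"],o["tool_rot"],277.5,272,.185))
E
```

```text
[0.4728 0.3664 0.1515] [0.7742 0.6329 0.0013 0.    ] 3.475
[0.4718 0.3686 0.185 ]
```

```bash
python3 -m crank '{"dr":[[0,0,0],[0,0,0],[0,0,0],[0,0,0],[0,0,0],[0,0,0],[0,0,0],[0,0,0]],"travel":[[0.0025,-0.001,0.0035],[0.0025,-0.001,0.0035],[0.0025,-0.001,0.0035],[0.0025,-0.001,0.0035],[0.0025,-0.001,0.0035],[0.0025,-0.001,0.0035],[0.0025,-0.001,0.0035],[0.0025,-0.001,0.0035]],"hand":[0.06,0.06,0.015,0.015,0.015,0.015,0.015,0.015]}'
```

```text
clock: 4.47
eef_pos: [0.4717, 0.3687, 0.1469]
tool_rot: [0.774, 0.633, 0.0, -0.0]
ft_force: [0.8, -0.7, 2.2]
grip_width: 0.0193
```

```bash
python3 -m crank '{"dr":[[0,0,0],[0,0,0],[0,0,0],[0,0,0],[0,0,0],[0,0,0],[0,0,0],[0,0,0]],"travel":[[0,0,0],[0,0,-0.02],[0,0,-0.04],[0,0,-0.065],[0,0,-0.09],[0,0,-0.115],[0,0,-0.125],[0,0,-0.125]],"hand":[0.008,0.008,0.008,0.008,0.008,0.008,0.008,0.008]}'
python3 - <<'E'
from workcell import bot,eyes
import cv2
o=bot.get_obs();print(o["eef_pos"],o["tool_rot"],o["ft_force"])
for n in ["wrist","side","scene"]:
  c=eyes.camera(n);cv2.imwrite(f"pics/{n}3.png",c["color"][:,:,::-1])
E
```

```text
clock: 5.48
eef_pos: [0.4716, 0.3687, 0.2714]
tool_rot: [0.774, 0.633, 0.0, -0.0]
ft_force: [-0.2, 0.9, -1.5]
grip_width: 0.0196
[0.47164165 0.3687346  0.27141842] [ 7.74161393e-01  6.32988259e-01  4.63001229e-05 -1.32022159e-05] [-0.23219412  0.93277554 -1.50184585]
```

View pics/wrist3.png

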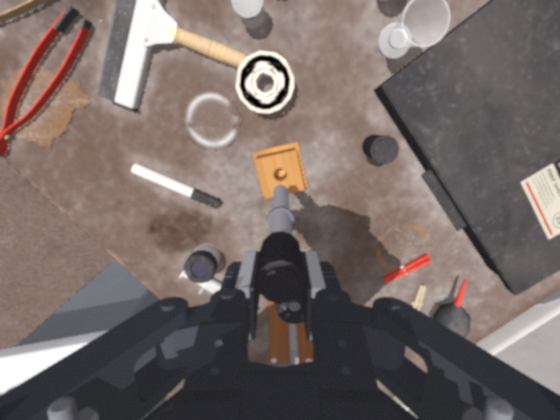

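View pics/side3.png

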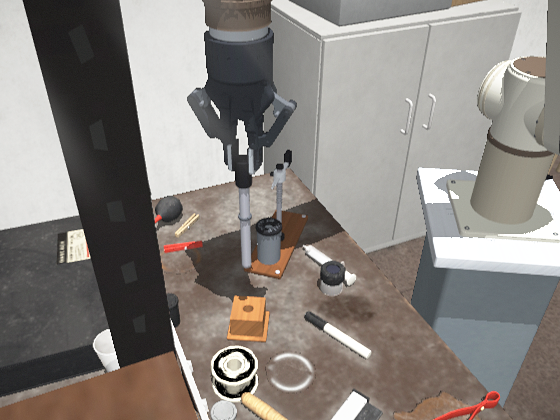

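View pics/scene3.png

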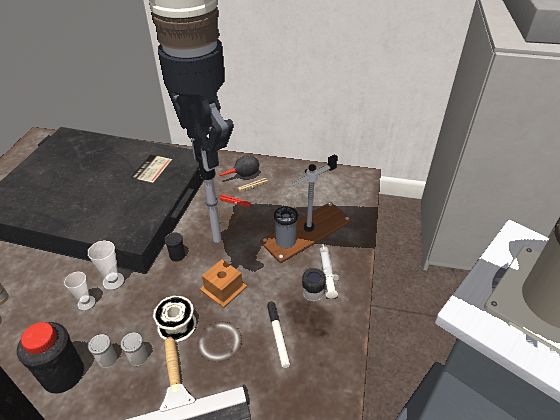

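```bash
python3 -m crank '{"dr":[[0,0,0],[0,0,0],[0,0,0],[0,0,0],[0,0,0],[0,0,0],[0,0,0],[0,0,0]],"travel":[[-0.02,0.002,0],[-0.06,0.007,0],[-0.1,0.0115,0],[-0.13,0.0146,0],[-0.15,0.0169,0],[-0.1566,0.0176,0],[-0.1566,0.0176,0],[-0.1566,0.0176,0]],"hand":[0.008,0.008,0.008,0.008,0.008,0.008,0.008,0.008]}'
python3 - <<'E'
from workcell import bot,eyes
import cv2
o=bot.get_obs();print(o["eef_pos"],o["tool_rot"],o["ft_force"])
for n,(x,y) in {"side":(218,120),"scene":(220,120)}.items():
  c=eyes.camera(n)["color"][:,:,::-1];cv2.imwrite(f"pics/{n}4.png",c)
  cv2.imwrite(f"pics/{n}4z.png",cv2.resize(c[y:y+150,x:x+120],None,fx=4,fy=4,interpolation=cv2.INTER_CUBIC))
E
```

```text
clock: 6.62
eef_pos: [0.4579, 0.2125, 0.2714]
tool_rot: [0.774, 0.633, 0.0, -0.0]
ft_force: [-0.4, -0.1, -1.5]
grip_width: 0.0196
[0.45785254 0.21253878 0.27138308] [ 7.73849837e-01  6.33369088e-01  5.09647637e-05 -1.61486201e-04] [-0.44458373 -0.0904107  -1.52925246]
```

View pics/side4z.png

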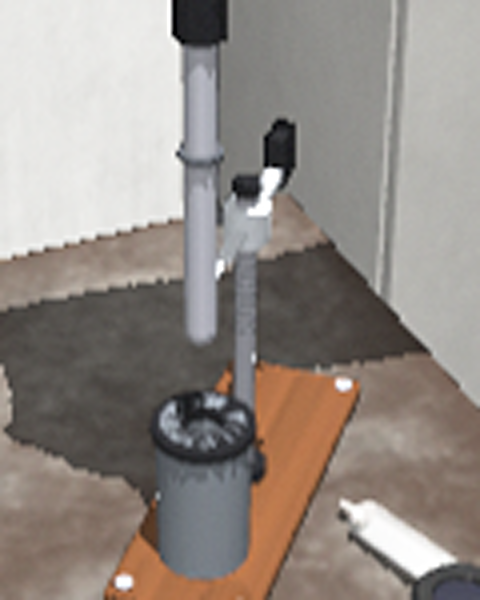

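View pics/scene4z.png

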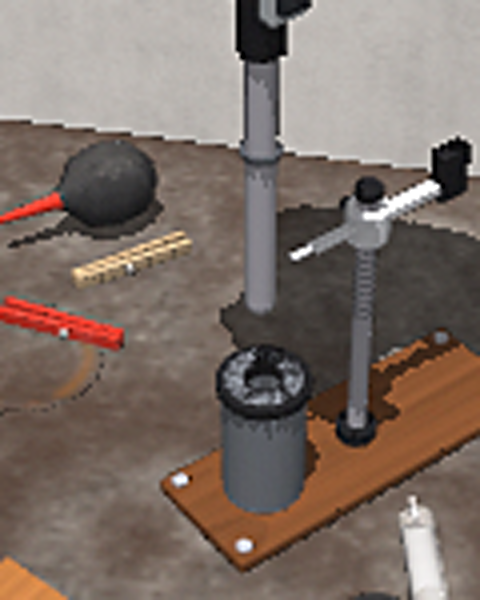

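```bash
python3 - <<'E'
from h import *
np.set_printoptions(precision=4,suppress=True)
S=lambda u,v:("scene",220+u/4-.4,120+v/4-.4)
D=lambda u,v:("side",218+u/4-.4,120+v/4-.4)
for n,s,d in [("ring",(262,155),(201,157)),("foot",(261,308),(201.5,337)),("mouth",(265,379),(204,424))]:
    X,e=tri([S(*s),D(*d)]); print(n,X,e)
F=(.4579,.2125)
for z in (.131,.221,.085):
    for n,x0,y0 in(("scene",220,120),("side",218,120)):
        p=proj(n,[*F,z]); print(z,n,(p-[x0,y0]+.4)*4)
    
E
```

```text
ring [0.4594 0.2113 0.2163] [0.4, 0.4]
foot [0.4593 0.2114 0.1284] [0.5, 0.5]
mouth [0.4589 0.2087 0.0804] [0.1, 0.1]
0.131 scene [261.8065 305.3198]
0.131 side [205.0436 334.5797]
0.221 scene [262.7905 147.7078]
0.221 side [204.7618 149.4173]
0.085 scene [261.3564 377.4145]
0.085 side [205.1751 420.9244]
```

```bash
python3 - <<'E'
import cv2,numpy as np
def edges(img,rows,x0,x1,k=2):
    g=cv2.GaussianBlur(cv2.imread(img).astype(np.float32),(3,3),0)
    for r in rows:
        p=g[r,x0:x1]; d=np.abs(np.gradient(p,axis=0)).sum(1)
        out=[]
        for i in range(1,len(d)-1):
            if d[i]>35 and d[i]>=d[i-1] and d[i]>d[i+1]:
                den=d[i-1]-2*d[i]+d[i+1]; out.append((round(float(x0+i+.5*(d[i-1]-d[i+1])/den),2),int(d[i])))
        print(r,out)
print("side rod");edges("pics/side4.png",[176,180,184,190,194,198],256,280)
print("side tube");edges("pics/side4.png",[224,226,228,240,244,248,252],250,290)
print("scene rod");edges("pics/scene4.png",[164,168,174,180,186,190],274,298)
print("scene tube");edges("pics/scene4.png",[212,214,216,228,232,236],268,304)
E
```

```text
side rod
176 [(265.04, 49), (271.02, 71), (274.03, 58)]
180 [(265.36, 44)]
184 [(265.4, 44), (275.81, 64)]
190 [(264.27, 70), (271.82, 104), (276.71, 53)]
194 [(264.28, 77), (271.64, 106), (276.47, 55)]
198 [(264.35, 80), (271.56, 103), (276.65, 46)]
side tube
224 [(257.41, 112), (262.06, 95), (274.37, 84), (278.88, 119), (281.62, 74)]
226 [(257.46, 115), (262.25, 107), (265.34, 42), (271.27, 55), (278.94, 41), (281.84, 84)]
228 [(258.76, 87), (262.35, 51), (281.8, 88)]
240 [(279.62, 50), (283.01, 67)]
244 [(252.95, 73), (255.96, 64), (280.26, 48)]
248 [(253.93, 83), (257.34, 38), (280.01, 51)]
252 [(252.24, 72), (257.59, 36), (280.04, 55)]
scene rod
164 []
168 [(287.23, 37)]
174 [(281.46, 41), (288.18, 94)]
180 [(288.07, 81)]
186 [(287.98, 76)]
190 [(287.96, 76)]
scene tube
212 [(273.63, 64), (276.58, 74), (281.06, 120), (289.18, 76), (294.97, 48)]
214 [(273.11, 79), (275.96, 104), (280.27, 137), (283.15, 46), (290.68, 105), (295.55, 86)]
216 [(273.19, 84), (276.11, 101), (280.46, 79), (291.1, 89), (295.06, 117)]
228 [(296.29, 52)]
232 [(298.57, 55)]
236 [(274.88, 45), (298.34, 61)]
```

```bash
python3 -m crank '{"dr":[[0,0,0],[0,0,0],[0,0,0],[0,0,0],[0,0,0]],"travel":[[-0.0016,-0.0004,0.01],[-0.0016,-0.0004,0.025],[-0.0016,-0.0004,0.037],[-0.0016,-0.0004,0.037],[-0.0016,-0.0004,0.037]],"hand":[0.008,0.008,0.008,0.008,0.008]}'
python3 - <<'E'
from workcell import bot,eyes
import cv2,numpy as np
o=bot.get_obs();print(o["eef_pos"],o["tool_rot"],o["ft_force"])
out=[]
for n,(x,y) in {"side":(243,190),"scene":(260,180)}.items():
  c=eyes.camera(n)["color"][:,:,::-1];cv2.imwrite(f"pics/{n}5.png",c)
  out.append(cv2.resize(c[y:y+75,x:x+50],None,fx=8,fy=8,interpolation=cv2.INTER_CUBIC))
cv2.imwrite("pics/z5.png",np.hstack(out))
c=eyes.camera("wrist");cv2.imwrite("pics/wrist5.png",c["color"][:,:,::-1])
E
```

```text
clock: 7.35
eef_pos: [0.4571, 0.2103, 0.2349]
tool_rot: [0.774, 0.633, 0.0, 0.0]
ft_force: [0.3, 0.6, -0.5]
grip_width: 0.0194
[0.4571214  0.2103226  0.23485389] [7.74142668e-01 6.33011130e-01 1.96238726e-04 3.01714980e-05] [ 0.3318198   0.57459425 -0.48402038]
```

View pics/z5.png

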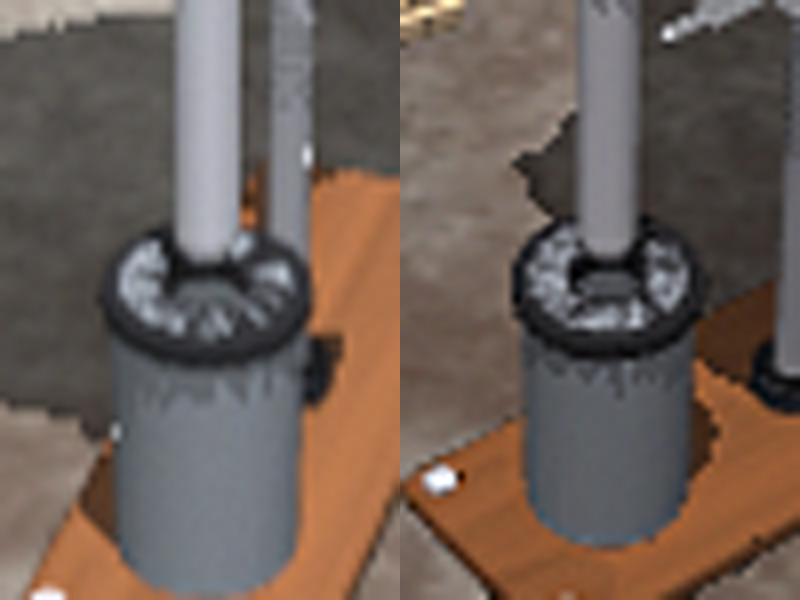

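View pics/wrist5.png

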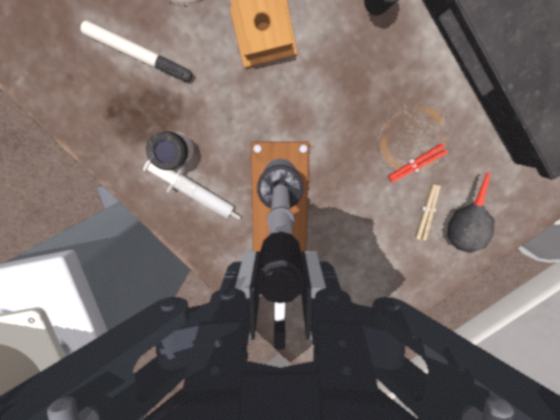

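Both views agree: in the side view the rod centre (207) matches the tube (207), and in the scene view the rod (608) matches the tube (608). I'll descend gently and watch the force.

```bash
python3 -m crank '{"dr":[[0,0,0],[0,0,0],[0,0,0],[0,0,0],[0,0,0],[0,0,0]],"travel":[[0,0,0.003],[0,0,0.006],[0,0,0.008],[0,0,0.009],[0,0,0.010],[0,0,0.010]],"hand":[0.008,0.008,0.008,0.008,0.008,0.008]}'; python3 -m crank '{"dr":[[0,0,0],[0,0,0],[0,0,0]],"travel":[[0,0,0.001],[0,0,0.0015],[0,0,0.0015]],"hand":[0.008,0.008,0.008]}'
```

```text
clock: 8.25
eef_pos: [0.457, 0.2102, 0.2246]
tool_rot: [0.774, 0.633, -0.0, -0.0]
ft_force: [0.0, -0.4, -2.0]
grip_width: 0.02
clock: 8.62
eef_pos: [0.457, 0.2102, 0.2231]
tool_rot: [0.774, 0.633, -0.0, -0.0]
ft_force: [-0.6, 0.2, -1.4]
grip_width: 0.0194
```

```bash
python3 -m crank '{"dr":[[0,0,0],[0,0,0],[0,0,0],[0,0,0]],"travel":[[0,0,0.001],[0,0,0.002],[0,0,0.003],[0,0,0.003]],"hand":[0.008,0.008,0.008,0.008]}'
python3 - <<'E'
from workcell import bot,eyes
import cv2,numpy as np
o=bot.get_obs();print(o["eef_pos"],o["ft_force"])
out=[]
for n,(x,y) in {"side":(243,170),"scene":(260,160)}.items():
  c=eyes.camera(n)["color"][:,:,::-1]
  out.append(cv2.resize(c[y:y+75,x:x+50],None,fx=8,fy=8,interpolation=cv2.INTER_CUBIC))
cv2.imwrite("pics/z6.png",np.hstack(out))
E
```

```text
clock: 9.12
eef_pos: [0.4569, 0.2101, 0.22]
tool_rot: [0.774, 0.633, -0.0, -0.0]
ft_force: [-0.2, 0.0, -1.5]
grip_width: 0.02
[0.45690577 0.21014818 0.21995093] [-0.20401912  0.01881905 -1.48464096]
```

View pics/z6.png

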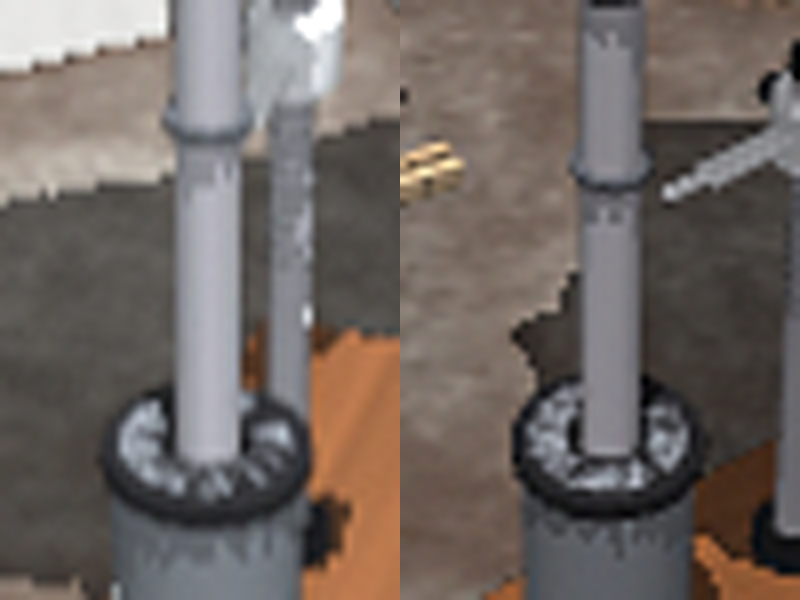

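```bash
python3 -m crank '{"dr":[[0,0,0],[0,0,0],[0,0,0],[0,0,0],[0,0,0]],"travel":[[0,0,0.002],[0,0,0.004],[0,0,0.006],[0,0,0.008],[0,0,0.008]],"hand":[0.008,0.008,0.008,0.008,0.008]}'; python3 -m crank '{"dr":[[0,0,0],[0,0,0],[0,0,0],[0,0,0],[0,0,0]],"travel":[[0,0,0.002],[0,0,0.004],[0,0,0.006],[0,0,0.008],[0,0,0.008]],"hand":[0.008,0.008,0.008,0.008,0.008]}'
```

```text
clock: 9.85
eef_pos: [0.4569, 0.2101, 0.2119]
tool_rot: [0.774, 0.633, -0.0, -0.0]
ft_force: [-0.1, 0.3, -1.3]
grip_width: 0.0193
clock: 10.48
eef_pos: [0.4569, 0.2101, 0.2039]
tool_rot: [0.774, 0.633, -0.0, -0.0]
ft_force: [-0.2, 0.2, -2.7]
grip_width: 0.0193
```

```bash
python3 -m crank '{"dr":[[0,0,0],[0,0,0],[0,0,0],[0,0,0]],"travel":[[0,0,0.002],[0,0,0.004],[0,0,0.006],[0,0,0.008]],"hand":[0.008,0.008,0.008,0.008]}'; python3 -m crank '{"dr":[[0,0,0],[0,0,0],[0,0,0],[0,0,0]],"travel":[[0,0,0.002],[0,0,0.004],[0,0,0.006],[0,0,0.006]],"hand":[0.008,0.008,0.008,0.008]}'
```

```text
clock: 10.98
eef_pos: [0.4573, 0.2104, 0.1965]
tool_rot: [0.774, 0.633, 0.001, 0.0]
ft_force: [0.0, -0.9, 2.0]
grip_width: 0.0194
clock: 11.48
eef_pos: [0.457, 0.2101, 0.1898]
tool_rot: [0.774, 0.633, -0.0, 0.0]
ft_force: [-0.2, -0.8, 0.7]
grip_width: 0.0196
```

```bash
python3 -m crank '{"dr":[[0,0,0],[0,0,0],[0,0,0]],"travel":[[0,0,0.001],[0,0,0.002],[0,0,0.003]],"hand":[0.008,0.008,0.008]}'; python3 -m crank '{"dr":[[0,0,0],[0,0,0]],"travel":[[0,0,0.001],[0,0,0.001]],"hand":[0.008,0.008]}'
```

```text
clock: 11.85
eef_pos: [0.457, 0.2102, 0.1871]
tool_rot: [0.774, 0.633, 0.0, 0.0]
ft_force: [0.1, 0.2, 2.2]
grip_width: 0.0191
clock: 12.1
eef_pos: [0.457, 0.2101, 0.186]
tool_rot: [0.774, 0.633, -0.0, 0.0]
ft_force: [-0.0, -0.1, 1.1]
grip_width: 0.0194
```

```bash
python3 -m crank '{"dr":[[0,0,0],[0,0,0]],"travel":[[0,0,0.001],[0,0,0.001]],"hand":[0.008,0.008]}'
```

```text
clock: 12.35
eef_pos: [0.457, 0.2101, 0.185]
tool_rot: [0.774, 0.633, -0.0, 0.0]
ft_force: [-0.2, 0.7, 2.0]
grip_width: 0.0197
```

```bash
python3 -m crank '{"dr":[[0,0,0],[0,0,0]],"travel":[[0,0,0.001],[0,0,0.0015]],"hand":[0.008,0.008]}'
```

```text
clock: 12.6
eef_pos: [0.457, 0.2102, 0.1836]
tool_rot: [0.774, 0.633, 0.0, 0.0]
ft_force: [0.7, -0.5, 2.1]
grip_width: 0.0195
```

```bash
python3 -m crank '{"dr":[[0,0,0],[0,0,0]],"travel":[[0,0,0.001],[0,0,0.0015]],"hand":[0.008,0.008]}'
```

```text
clock: 12.85
eef_pos: [0.457, 0.2102, 0.1821]
tool_rot: [0.774, 0.633, 0.0, 0.0]
ft_force: [-0.0, 0.0, 2.5]
grip_width: 0.0196
```

```bash
python3 -m crank '{"dr":[[0,0,0],[0,0,0]],"travel":[[0,0,0.001],[0,0,0.001]],"hand":[0.008,0.008]}'
```

```text
clock: 13.1
eef_pos: [0.457, 0.2101, 0.1809]
tool_rot: [0.774, 0.633, -0.0, 0.0]
ft_force: [0.3, 0.7, 1.2]
grip_width: 0.0197
```

```bash
python3 -m crank '{"dr":[[0,0,0],[0,0,0]],"travel":[[0,0,0.001],[0,0,0.001]],"hand":[0.008,0.008]}'
```

```text
clock: 13.35
eef_pos: [0.457, 0.2101, 0.18]
tool_rot: [0.774, 0.633, -0.0, 0.0]
ft_force: [0.8, -0.4, 1.6]
grip_width: 0.0196
```

```bash
python3 -m crank '{"dr":[[0,0,0],[0,0,0]],"travel":[[0,0,0.001],[0,0,0.001]],"hand":[0.008,0.008]}'
```

```text
clock: 13.6
eef_pos: [0.4569, 0.2102, 0.179]
tool_rot: [0.774, 0.633, -0.0, -0.0]
ft_force: [-0.4, -0.6, 2.5]
grip_width: 0.0192
```

```bash
python3 -m crank '{"dr":[[0,0,0],[0,0,0]],"travel":[[0,0,0.001],[0,0,0.001]],"hand":[0.008,0.008]}'
```

```text
clock: 13.85
eef_pos: [0.4573, 0.2105, 0.179]
tool_rot: [0.774, 0.633, 0.001, 0.0]
ft_force: [-0.0, -0.6, 6.0]
grip_width: 0.0195
```

```bash
python3 -m crank '{"dr":[[0,0,0],[0,0,0],[0,0,0]],"travel":[[0,0,0.0005],[0,0,0.0005],[0,0,0.0005]],"hand":[0.008,0.008,0.008]}'
```

```text
clock: 14.22
eef_pos: [0.4575, 0.2107, 0.1789]
tool_rot: [0.774, 0.633, 0.001, 0.0]
ft_force: [-1.1, 0.7, 7.8]
grip_width: 0.0197
```

```bash
python3 -m crank '{"dr":[[0,0,0],[0,0,0],[0,0,0],[0,0,0]],"travel":[[0,0,0.0004],[0,0,0.0007],[0,0,0.0007],[0,0,0.0007]],"hand":[0.008,0.008,0.008,0.008]}'
```

```text
clock: 14.72
eef_pos: [0.4578, 0.2109, 0.1789]
tool_rot: [0.774, 0.633, 0.002, 0.0]
ft_force: [-1.3, 0.9, 9.6]
grip_width: 0.0195
```

```bash
python3 -m crank '{"dr":[[0,0,0],[0,0,0],[0,0,0],[0,0,0],[0,0,0],[0,0,0],[0,0,0]],"travel":[[0,0,0.0004],[0,0,0.0004],[0,0,0.0004],[0,0,0.0004],[0,0,0.0004],[0,0,0.0004],[0,0,0.0004]],"hand":[0.008,0.008,0.008,0.008,0.008,0.008,0.008]}'
```

```text
clock: 15.6
eef_pos: [0.458, 0.2111, 0.1788]
tool_rot: [0.774, 0.633, 0.002, 0.0]
ft_force: [-1.0, 0.3, 12.8]
grip_width: 0.0197
```

```bash
python3 -m crank '{"dr":[[0,0,0],[0,0,0],[0,0,0],[0,0,0],[0,0,0],[0,0,0],[0,0,0]],"travel":[[0,0,-0.001],[0,0,-0.002],[0,0,-0.003],[0,0,-0.003],[0,0,-0.003],[0,0,-0.003],[0,0,-0.003]],"hand":[0.008,0.008,0.008,0.008,0.04,0.06,0.06]}'; python3 -m crank '{"dr":[[0,0,0],[0,0,0],[0,0,0],[0,0,0],[0,0,0]],"travel":[[0,0,-0.02],[0,0,-0.05],[0,0,-0.09],[0,0,-0.12],[0,0,-0.12]],"hand":[0.06,0.06,0.06,0.06,0.06]}'
python3 - <<'E'
from workcell import bot,eyes
import cv2,numpy as np
o=bot.get_obs();print(o["eef_pos"],o["tool_rot"],o["ft_force"])
out=[]
for n,(x,y) in {"side":(230,120),"scene":(250,130)}.items():
  c=eyes.camera(n)["color"][:,:,::-1];cv2.imwrite(f"pics/{n}7.png",c)
  out.append(cv2.resize(c[y:y+150,x:x+100],None,fx=4,fy=4,interpolation=cv2.INTER_CUBIC))
cv2.imwrite("pics/z7.png",np.hstack(out))
E
```

```text
clock: 16.48
eef_pos: [0.4568, 0.2101, 0.1793]
tool_rot: [0.774, 0.633, -0.0, -0.0]
ft_force: [0.1, -0.7, 0.2]
grip_width: 0.0601
clock: 17.1
eef_pos: [0.4583, 0.2108, 0.3022]
tool_rot: [0.774, 0.633, 0.003, 0.001]
ft_force: [0.0, 0.6, -0.4]
grip_width: 0.0598
[0.45831653 0.21080991 0.30222316] [7.74168112e-01 6.32973534e-01 2.77930766e-03 7.17511780e-04] [ 0.02525078  0.64862372 -0.40762335]
```

View pics/z7.png

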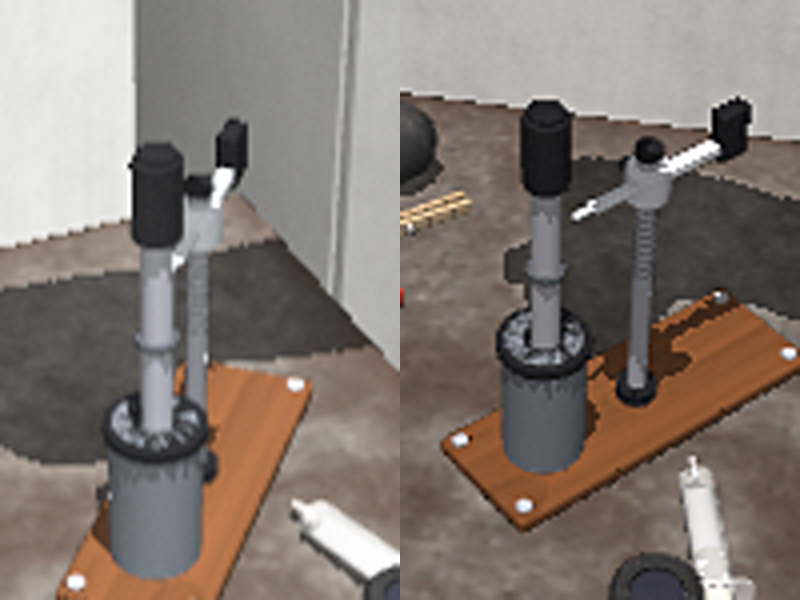

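```bash
python3 - <<'E'
from h import *
np.set_printoptions(precision=4,suppress=True)
S=lambda u,v:("scene",250+u/4-.4,130+v/4-.4)
D=lambda u,v:("side",230+u/4-.4,120+v/4-.4)
for n,s,d in [("ring",(146,276),(158,343)),("tip",(175,217),(177,266)),("tab",(330,129),(231,148)),("lip",(142,342),(156,424)),("headtop",(147,110),(158,155))]:
    print(n,*tri([S(*s),D(*d)]))
E
```

```text
ring [0.4574 0.2101 0.1241] [0.8, 0.8]
tip [0.4507 0.1983 0.156 ] [0.8, 0.8]
tab [0.4361 0.1022 0.1578] [1.2, 1.2]
lip [0.4583 0.2117 0.0819] [0.6, 0.6]
headtop [0.458  0.2096 0.2174] [0.6, 0.6]
```

```bash
python3 -m crank '{"dr":[[0,0,0],[0,0,0],[0,0,0],[0,0,0]],"travel":[[-0.05,0,0],[-0.1,-0.001,0],[-0.111,-0.0013,0],[-0.111,-0.0013,0]],"hand":[0.05,0.05,0.05,0.05]}'
python3 - <<'E'
from workcell import bot,eyes
import cv2
o=bot.get_obs();print(o["eef_pos"].tolist(),o["tool_rot"].tolist())
c=eyes.camera("wrist");cv2.imwrite("pics/w8.png",c["color"][:,:,::-1])
E
```

```text
clock: 17.7
eef_pos: [0.4333, 0.1013, 0.2988]
tool_rot: [0.775, 0.632, -0.0, -0.0]
ft_force: [-0.4, 0.1, 0.2]
grip_width: 0.0502
[0.43331572540400237, 0.10131375096257124, 0.29878297733320713] [0.7746362248834389, 0.6324067707067972, -0.0004079756993595396, -0.0004785586312303711]
```

View pics/w8.png

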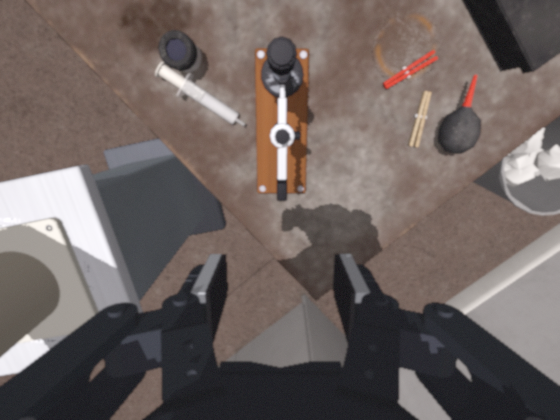

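```bash
python3 - <<'E'
from h import *
np.set_printoptions(precision=4,suppress=True)
p=[0.43331572540400237,0.10131375096257124,0.29878297733320713];q=[0.7746362248834389,0.6324067707067972,-0.0004079756993595396,-0.0004785586312303711]
for n,u,v,z in [("tabtop",282,191,.170),("tabtop1",282,182,.170),("tabtop2",282,199,.170),("cab",305,300,.17),("cab",305,300,0.),("tip",283,91,.15)]: print(n,wplane(p,q,u,v,z))
import cv2
a=cv2.imread("pics/w8.png")[20:210,230:330];cv2.imwrite("pics/w8z.png",cv2.resize(a,None,fx=3,fy=3,interpolation=cv2.INTER_CUBIC))
E
```

```text
tabtop [0.4353 0.1028 0.17  ]
tabtop1 [0.437  0.1111 0.17  ]
tabtop2 [0.4338 0.0953 0.17  ]
cab [ 0.4356 -0.0142  0.17  ]
cab [ 0.429  -0.1203  0.    ]
tip [0.4539 0.1894 0.15  ]
```

View pics/w8z.png

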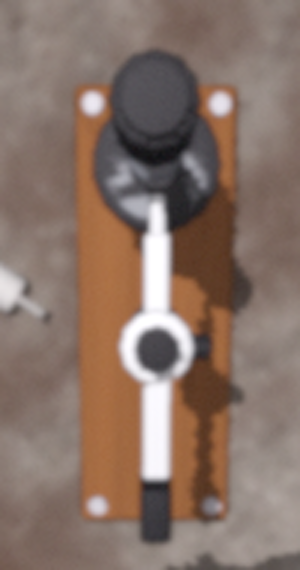

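```bash
python3 -m crank '{"dr":[[0,0,0],[0,0,0],[0,0,0],[0,0,0],[0,0,0],[0,0,0]],"travel":[[0.0021,0.0016,0.04],[0.0021,0.0016,0.08],[0.0021,0.0016,0.12],[0.0021,0.0016,0.145],[0.0021,0.0016,0.155],[0.0021,0.0016,0.155]],"hand":[0.05,0.05,0.05,0.05,0.05,0.05]}'
python3 - <<'E'
from workcell import bot,eyes
import cv2
o=bot.get_obs();print(o["eef_pos"].tolist(),o["ft_force"])
c=eyes.camera("wrist");cv2.imwrite("pics/w9.png",c["color"][:,:,::-1])
E
```

```text
clock: 18.5
eef_pos: [0.4356, 0.1041, 0.1441]
tool_rot: [0.774, 0.633, -0.0, -0.0]
ft_force: [-0.2, -0.8, 0.2]
grip_width: 0.05
[0.43558823715324657, 0.10410049870262582, 0.14413066456949952] [-0.2134742  -0.81517994  0.16923466]
```

View pics/w9.png

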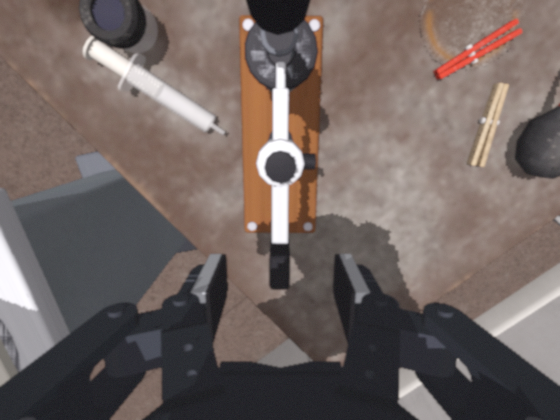

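```bash
python3 -m crank '{"dr":[[0,0,0],[0,0,0],[0,0,0],[0,0,0],[0,0,0],[0,0,0]],"travel":[[-0.001,0,0.001],[-0.001,0,0.001],[-0.001,0,0.001],[-0.001,0,0.001],[-0.001,0,0.001],[-0.001,0,0.001]],"hand":[0.02,0.002,0.002,0.002,0.002,0.002]}'
```

```text
clock: 19.3
eef_pos: [0.435, 0.1026, 0.1435]
tool_rot: [0.774, 0.633, -0.0, -0.0]
ft_force: [-3.6, 2.6, 3.1]
grip_width: 0.0072
```

```bash
python3 -m crank '{"dr":[[0,0,0],[0,0,0],[0,0,0],[0,0,0],[0,0,0],[0,0,0]],"travel":[[0,0,0.004],[0,0,0.009],[0,0,0.014],[0,0,0.018],[0,0,0.020],[0,0,0.020]],"hand":[0.002,0.002,0.002,0.002,0.002,0.002]}'
cat > look.py <<'E'
import sys
from workcell import bot,eyes
import cv2,numpy as np
o=bot.get_obs();print(o["eef_pos"].tolist(),o["ft_force"])
out=[]
for n,(x,y) in {"side":(250,165),"scene":(270,165)}.items():
  c=eyes.camera(n)["color"][:,:,::-1];cv2.imwrite(f"pics/{n}{sys.argv[1]}.png",c)
  out.append(cv2.resize(c[y:y+60,x:x+40],None,fx=10,fy=10,interpolation=cv2.INTER_CUBIC))
cv2.imwrite(f"pics/z{sys.argv[1]}.png",np.hstack(out))
E
python3 look.py 10
```

```text
clock: 20.05
eef_pos: [0.4351, 0.1026, 0.1229]
tool_rot: [0.774, 0.633, -0.0, -0.0]
ft_force: [-3.4, 3.2, -1.2]
grip_width: 0.0067
[0.43509189233244133, 0.10261418924046184, 0.12291437709827405] [-3.42475316  3.20339247 -1.15299802]
```

View pics/z10.png

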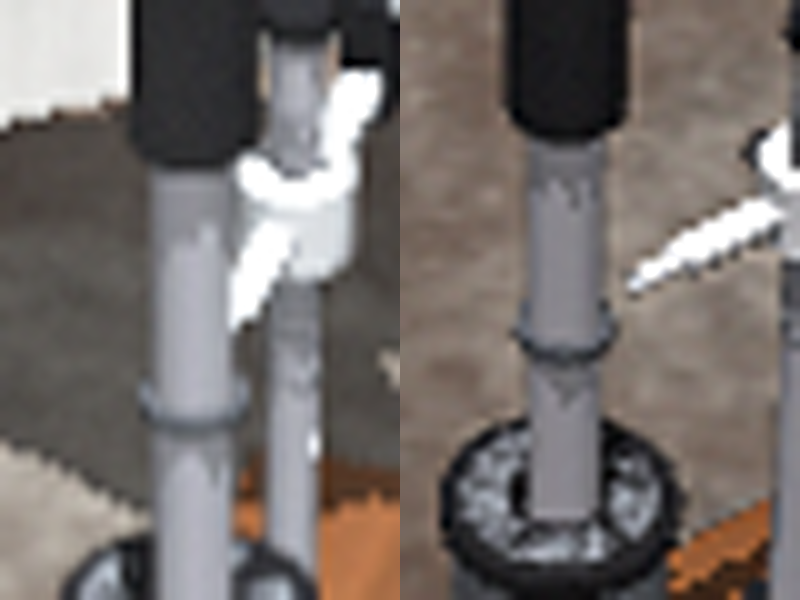

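```bash
python3 - <<'E'
from h import *
np.set_printoptions(precision=2,suppress=True)
A=np.array([.4570,.2102]);T=A+.016*np.array([-.2,-.98])
for n,o in(("side",(250,165)),("scene",(270,165))):
    r=proj(n,[*A,.1284]);print(n,"ring",(r-o+.5)*10)
    for z in(.1284,.1334,.1384,.1434):print(z,(proj(n,[*T,z])-r)*10)
E
```

```text
side ring [200.45 392.54]
0.1284 [ 28.8  -51.19]
0.1334 [ 28.88 -75.19]
0.1384 [ 28.96 -99.34]
0.1434 [  29.04 -123.66]
scene ring [167.41 320.69]
0.1284 [ 68.76 -35.11]
0.1334 [ 69.21 -55.39]
0.1384 [ 69.66 -75.83]
0.1434 [ 70.11 -96.44]
```

```bash
python3 -m crank '{"dr":[[0,0,0],[0,0,0],[0,0,0]],"travel":[[0,0,0.001],[0,0,0.002],[0,0,0.002]],"hand":[0.002,0.002,0.002]}'
python3 look.py 11
```

```text
clock: 20.52
eef_pos: [0.4352, 0.1026, 0.1213]
tool_rot: [0.774, 0.633, -0.0, -0.0]
ft_force: [-3.8, 3.2, 2.1]
grip_width: 0.0072
[0.43516634990633035, 0.10259989784726818, 0.12134427566324721] [-3.84850871  3.17610048  2.08914352]
```

View pics/z11.png

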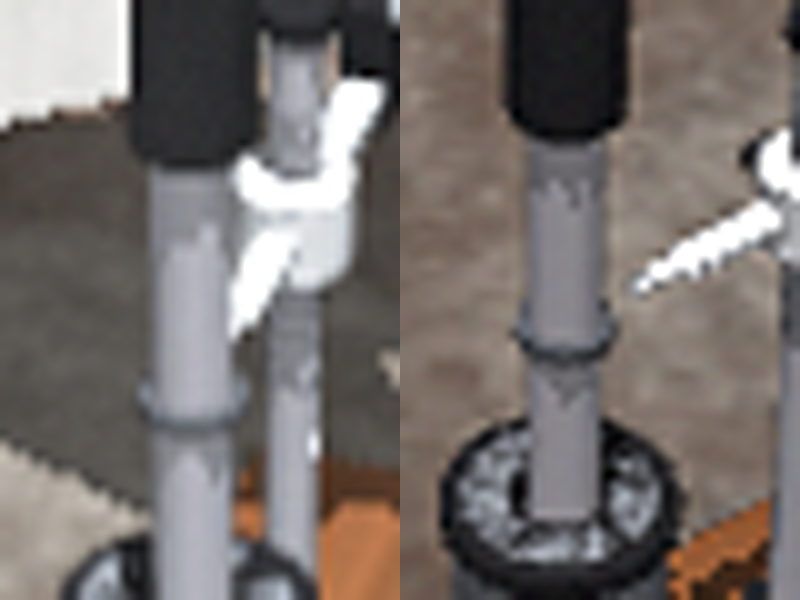

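```bash
python3 -m crank '{"dr":[[0,0,0],[0,0,0],[0,0,0],[0,0,0],[0,0,0],[0,0,0]],"travel":[[0,0,0.0005],[0,0,0.0005],[0,0,0.0005],[0,0,0.0005],[0,0,0.0005],[0,0,0.0005]],"hand":[0.002,0.002,0.04,0.04,0.04,0.04]}'; python3 -m crank '{"dr":[[0,0,0],[0,0,0],[0,0,0],[0,0,0],[0,0,0]],"travel":[[0,0,-0.02],[0,0,-0.06],[0,0,-0.11],[0,0,-0.15],[0,0,-0.15]],"hand":[0.04,0.04,0.04,0.04,0.04]}'; python3 look.py 12
python3 - <<'E'
from workcell import eyes
import cv2
for n in ("wrist","scene"): cv2.imwrite(f"pics/{n}12f.png",eyes.camera(n)["color"][:,:,::-1])
E
```

```text
clock: 21.38
eef_pos: [0.4359, 0.1023, 0.1211]
tool_rot: [0.774, 0.633, 0.0, 0.0]
ft_force: [-0.4, 0.2, -0.2]
grip_width: 0.04
clock: 22.0
eef_pos: [0.4377, 0.1028, 0.2745]
tool_rot: [0.774, 0.633, 0.003, 0.002]
ft_force: [-0.6, 0.2, -0.5]
grip_width: 0.0399
[0.43769109510456417, 0.10280569497566754, 0.27451997358999025] [-0.55011374  0.22743071 -0.50095389]
```

View pics/z12.png

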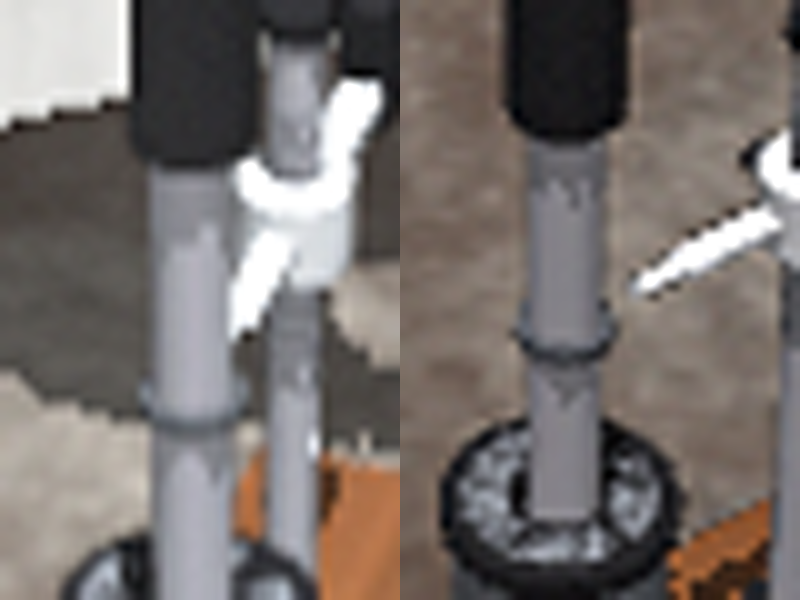

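View pics/wrist12f.png

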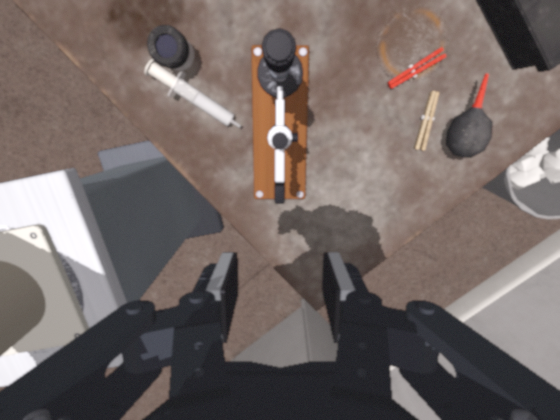

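View pics/scene12f.png

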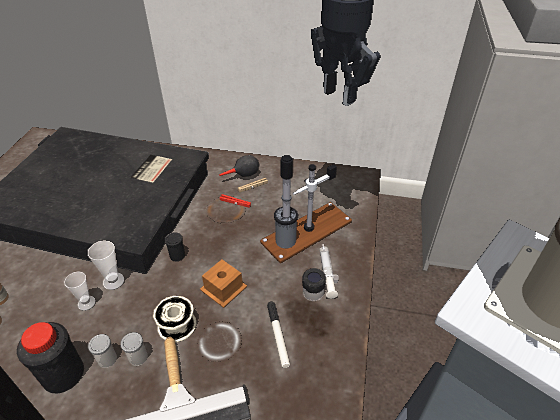

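```bash
python3 - <<'E'
import cv2,numpy as np
g=cv2.imread("pics/scene12.png").astype(int)
print("left of rod, cols 279-284; rows 190-206 gray");G=g.sum(2)//3
print("cols",list(range(279,300)))
for r in range(188,206): print(r,G[r,279:300])
E
```

```text
left of rod, cols 279-284; rows 190-206 gray
cols [279, 280, 281, 282, 283, 284, 285, 286, 287, 288, 289, 290, 291, 292, 293, 294, 295, 296, 297, 298, 299]
188 [102 105 113 101 113 130 132 133 131 121 106 113 147 141 140 139 133 126
 116 100  72]
189 [114 117 121 108 114 129 131 133 131 122 106 107 142 137 135 132 136 135
 130 219 255]
190 [129 125 127 111 112 130 131 133 130 121 107 101 130 131 128 125 121  96
 223 255 255]
191 [126 121 124 110 112 130 131 131 131 122 104  96 124 125 134 129 108 222
 255 255 255]
192 [123 116 126 117 112 130 131 133 129 120 102 104 133 124  95 226 255 255
 233 135 158]
193 [127 128 131 110 112 130 132 132 130 121 103 109 138 120 165 255 239 121
  73 128 119]
194 [115 118 122 104 113 129 131 131 130 120 105 111 136 130 153 139  80 134
 134 127 118]
195 [122 124 120  91 114 130 132 132 132 122 101  58 137 137 144 149 140 130
 125 125 120]
196 [127 129 122  88 115 129 132 133 131 121 104  89 121 125 130 140 135 128
 130 132 125]
197 [119 121 115 103 116 131 133 133 131 121 105  96  81 115 127 134 131 128
 131 135 131]
198 [124 114  73  94 106 131 136 137 135 124 109 102  73 121 121 122 125 129
 126 123 123]
199 [126 130 131  40  76 109 107 107 118 113  95  40  98 119 115 115 118 123
 124 123 120]
200 [128 134 140  87  54  55  61  77  61  50  35  63 111 115 119 116 117 125
 128 126 126]
201 [125 130 134 108  86  86  71  64  79  68  96 108 114 113 113 119 120 119
 122 126 126]
202 [127 126 126 104 116 107 103 105 105  99  93 107 113 113 118 125 123 112
 106 105 111]
203 [125 123 122 102 116 130  98 101 103  97  89 107 115 112 120 132 127 118
 114 111 112]
204 [115 120 124 107 115 132 135  96 103 125 103 106 111 106 121 135 126 122
 119 115 116]
205 [104 107 122 115 114 131 131 107 133 121 104 103 113 111 115 121 118 116
 116 116 120]
```

```bash
python3 - <<'E'
import cv2,numpy as np
from h import *
G=cv2.imread("pics/side12.png").astype(int).sum(2)//3
print(list(range(262,282)))
for r in range(186,210): print(r,G[r,262:282])
A=np.array([.4570,.2102]);T=A+.016*np.array([-.2,-.98]);B=A+.035*np.array([-.2,-.98])
r=proj("side",[*A,.1284]);print(r)
for z in (.1284,.1304): print(z,proj("side",[*T,z])-r,proj("side",[*B,z])-r)
E
```

```text
[262, 263, 264, 265, 266, 267, 268, 269, 270, 271, 272, 273, 274, 275, 276, 277, 278, 279, 280, 281]
186 [ 76  75  78 122 133 140 141 144 138 133 125 118 147 180 198 236 232 240
 246 241]
187 [ 77  77  80 121 132 139 141 144 161 152 127 126 152 186 199 211 216 219
 224 222]
188 [ 78  74  76 115 131 137 140 145 180 171 126 130 157 195 255 247 239 230
 224 220]
189 [ 83  79  82 111 132 153 157 164 178 170 122 131 172 246 255 255 255 230
 220 220]
190 [ 85  83  88 112 132 168 177 181 178 171 141 130 191 255 255 255 255 198
 218 220]
191 [ 89  86  88 111 143 166 175 182 175 171 157 125 245 255 255 255 237 194
 222 222]
192 [ 92  90  87 110 150 166 176 181 176 170 156 161 255 255 255 255 163 223
 227 223]
193 [ 90  92  90 111 150 166 176 181 176 170 161 225 255 255 255 225 136 188
 196 181]
194 [ 90  88  84 110 150 165 175 181 176 169 165 244 255 255 255 126 116 133
 138 111]
195 [ 84  84  83 112 150 167 174 181 176 169 166 244 255 255 202 111 116 123
 122 109]
196 [ 81  81  82 109 150 167 174 181 176 168 164 242 255 255 103 114 117 121
 119 109]
197 [ 84  81  80 108 149 165 173 182 175 1
[... 538 characters left out ...]
76  84 122 133 130
 155 112]
204 [ 85  87 133 125 150 165 177 183 177 173 162 130 118  79  84 133 165 157
 152 139]
205 [ 82  79  94 131 143 162 172 178 169 167 150 126  89  79  85 139 166 175
 170 152]
206 [ 78  76  62 107 120 134 152 155 146 140 116  99  67  78  85 145 166 175
 169 150]
207 [144 138 132  92  90  94 107 110 109 106  88 102 139 141 112 144 165 173
 167 149]
208 [183 177 175 120 109  99 102 104 104 113 111 134 183 180 137 142 164 176
 169 193]
209 [178 173 174 125 129 129 132 133 130 135 128 138 165 154 122 145 164 175
 174 234]
[269.54457893 203.75415008]
0.1284 [ 2.87964695 -5.11888047] [  6.20102389 -11.02298322]
0.1304 [ 2.88285644 -6.07695659] [  6.20845767 -11.97370209]
```

```bash
python3 -c "
from workcell import job
print(job.job_done())"
```

```text
the job is handed in; nothing more can be done
None
```

I've handed the job in at about 22 s of the 58 s. The tool gave no verdict, so everything below comes from my own checks.

- **Press:** I took the rod out of its rest and lowered it into the tube. The follower slid with a small drag of about 3–4 N, then stopped with the rod's foot about 47 mm below the mouth. I pressed up to about 11–14 N and held for more than a second, using wrist readings corrected for the rod's weight. I then eased off and released the rod, and it stayed standing.
- **Pointer:** I pinched the tab, slid the pointer down about 22.5 mm, and let go.
- **Pointer level:** The checks disagree slightly on how level the tip is with the ring. The scene view puts it about 2 mm high, the side view about 0.2 mm high, though its tip was hidden behind the rod and I worked from the visible part of the blade. From the arm's travel it should be no more than about 1.3 mm high. All are inside the 4 mm limit, so I did not adjust it again.
- **Surroundings:** The loupe and film can looked unmoved in the last scene picture. The gripper was open and about 15 cm above the pointer tab, touching nothing.

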